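# Lock a display bracket in its foot with a taper key

### The arm

A 6-joint arm with a two-finger parallel gripper is mounted at the origin on a cart in front of the work surface, level with it; the furniture and walls round the work are solid. World frame = base frame: x ahead of the robot, y to its left, z up, the work surface at z = 0. Lengths are in m, angles in rad, forces in N, time in s.
With the tool pointing down it reaches from about 0.35 to 0.775 m from the base axis. Payload 7.3 kg.
Tool frame: the origin (TCP) lies midway between the tips of the shut fingers; the grasp point (between the pads) lies 19 mm behind it; z points along the fingers, y is the direction in which the jaws open and shut (so a half turn about z gives the same grasp; the last joint's range is limited). The gripper opens to 92 mm and grips with 3 to 60 N. Pads are 19 mm wide; open, the fingers measure 130 mm over their backs; the gripper's body (75 mm by 190 mm) begins 47 mm behind the grasp point.
Start: joints at [1.085, 0.342, 1.524, -0, 1.275, -0.146], TCP at [0.175, 0.495, 0.227] pointing down, gripper open.
Joint ranges: [-2.53, 2.53], [-0.77, 2.02], [0.04, 2.7], [-1, 4.14], [0.28, 2.66], [-3.11, 3.11]. Speed limits (rad/s): [2.57, 2.57, 3.14, 3.14, 3.14, 3.14].

### API

Orientations are given as a 3x3 rotation matrix whose columns are the frame's x, y, z axes.
In Python, from cell import * gives the robot as it stands. The module is installed in compiled form; this text tells all that it offers.
- The arm moves only by the tool jog_arm, never from a script. Its argument "plan" is a list of rows, each a list of 6 numbers: the shift along the tool's x, y, z in mm, then the turn, a rotation vector about the tool's x, y, z in degrees. In form: [[dx, dy, dz, ax, ay, az], ...]. A call has 1 to 20 rows; each row is the pose to reach, as a shift and turn from the pose commanded when the call began, along the tool's axes at that moment; what a row does not reach only later rows make up. A row lasts 1/8 s, in which the tool goes at most 62.5 mm and 10.7 degrees, less where a joint would pass 70% of its speed; a pose out of reach is approached as far as the arm can. A call with a gripper value outside its range is refused whole. "hand" is the opening in per cent of the stroke, from 0 (shut) to 100 (fully open), set as the call begins (left out, the last holds). The fingers move at their own pace and stop on an object; the grip force is fixed at half the most. Time passes only in rows, so rows that repeat a pose let the fingers close. It gives the time, the measured TCP pose, the force and the opening at its end, in the units of the state.
- read_state(): the state, without advancing time (a new reading comes with each control period).
- camera(name): name is "scene" or "top"; returns the picture (480x640x3 uint8, blue, green, red); there is no depth.
- calibration(name): a dict with "fx", "fy", "cx", "cy" (pixels), "k1" (the pictures are not rectified: a ray, as slopes to the right and down, at radius r is drawn at 1 + k1 r^2 times it, then the intrinsics apply), "rvec" (rotation vector, rad) and "tvec" (3), from world to camera coordinates, as OpenCV has them. Camera axes: x right, y down, z forward; pixel columns grow to the right and rows downward; lengths in m; the calibration is good to about 2 mm. A picture is of the moment at which its call begins. calibration takes no time and is no camera call.
- finish_job(): hands the job in, once; it reports no verdict.
Trained networks look in the newest picture that a camera, given by its name, has taken for a name from the list of things; names that differ only in an ending like _2 or _b are one class to them, and where a whole thing is asked for, a point or a joint stands for the part that bears it (a point fixed in the world has none). Each returns a list of dicts, best first, with "score" (0 to 1); they miss things now and then, are a little off and sometimes report something else, mostly with a low value. They report only what shows in the picture. A call takes as long as a camera call.
- look_for(camera, name): "extent" ([left, top, width, height] in pixels, round what is visible of it).
- cut_out(camera, name): "region" (480x640 bool, what is visible of it) and "extent" ([left, top, width, height] in pixels, round what is visible of it).
- spot_point(camera, name): "position" ([column, row] in pixels: a listed point, or the origin of a listed thing).
The state is a dict: "clock": time; "joint_pos": joint angles; "qd": joint speeds; "joint_torque": joint torques, N m; "eef_pos": TCP position; "eef_rot": TCP orientation; "contact_force": force on the tool from outside, world axes, zero at the start; "moment": the same for the moment, N m; "gripper_width": finger opening in m.
Only numpy, scipy, OpenCV 4.12 (cv2) and the standard library are available. Lean on these libraries where they do the work, as an engineer would, in place of code of your own. Each camera call takes 0.05 s, during which the arm holds its last target.

### The job

The bracket of the small wooden display stand sits loose in its foot. Take the thicker of the two wooden taper keys from its rest, set it thin end down into the gap in front of the bracket's tongue with its flat face to the front cheek, and tap or press it down until it is tight: it should just come to stand against a firm push of about 15 N, never one over 20 N, which would split the tongue. Leave the key standing upright in the gap, and leave the slim key and the other things where they are.

Things in the scene. Friction and masses are not known exactly. Their poses are not given: they have to be found in the camera images.
- key: The thicker wooden taper key, 60 g, standing thin end down in a rest. Blade 90 mm long, 24 mm wide (y); one face flat, the other sloping 1:6: 8 mm thick at the tip, 23 mm at the head. Head on top 26 x 32 x 24 mm (x, y, z), flush with the flat face. Origin: underside of the tip, on the flat face, mid-width. x points from flat to sloping face, z up to the head.
- key_head (a point): Centre of that key's head, at 13, 0, 102 mm in the key's axes, 12 mm below its top. Grip the head across y (32 mm) or x (26 mm). In the rest the tip stands 6 mm above the table in a socket 38 mm deep with 1 to 2 mm of play all round (it may lean by some 3 degrees); lift it straight up by 50 mm or more.
- key_tip (a point): The tip of that key on its flat face, mid-width: the same point and axes as key.
- foot: Foot of the display stand: fixed block 114 (x) x 90 (y) x 80 mm high on a 12 mm board 140 x 116 mm. A mortise 30 mm wide (y) opens in its top; the key goes into its front part. Origin on the table below the inner face of the front cheek, mid-width. x points from the front cheek into the gap and on along the bracket's arm, z up.
- gap_mouth (a point): Upper inner edge of the front cheek (flat upright face, cheek 32 mm thick on its -x side), mid-width, 80 mm above the table; axes as the foot. From here the gap runs along +x to the bracket's tongue: 12.5 to 18.5 mm at this height, not measured, differing between stands. Downwards the tongue slopes 1:6 towards the cheek to match the key.
- slim: The slim wooden taper key, like the other but 4 mm thick at the tip and 19 mm at the head; too thin for this stand. It stands in a rest of its own, and which rest is nearer the stand varies. Origin at its tip on the flat face, axes as for the thicker key. Leave it.
- tape: Bystander: tape roll, loose on the table; origin at the centre of its underside. Leave it.
- votive: Bystander: glass candle, loose on the table; origin at the centre of its underside. Leave it.
- heart: Bystander: felt heart, loose on the table; origin at the centre of its underside. Leave it.
- cup: Bystander: tumbler, loose on the table; origin at the centre of its underside. Leave it.
- bowl: Bystander: bowl, loose on the table; origin at the centre of its underside. Leave it.
- soap: Bystander: soap block, loose on the table; origin at the centre of its underside. Leave it.
- gap_deep (a point): Point on the front cheek's face 45 mm below the mouth. The key's tip goes 27 to 63 mm below the mouth before it meets both sides. Then the tongue gives elastically (25 N per mm of spread, so about 4 N of squeeze per mm of key travel) and the key drags; there is no stop. A steady 15 N push takes it about 4 mm deeper, well tight, and friction holds it there.
- plate (a point): Centre of the top of the round plate (104 mm across, 106 mm above the table) at the end of the bracket's arm, known to 3 mm; a cork toadstool stands on it, top 173 mm above the table. The arm, 26 mm wide, top 96 mm above the table, starts about 35 mm behind the gap's mouth. Keep clear of them.

How it is judged:
On the way:
1. the thicker key's thin end is in the gap, upright, flat face to the front cheek (z of key_tip in the frame of gap_mouth below -0.015 m and x of key_tip in the frame of gap_mouth between -0.004 and 0.007 m and y of key_tip in the frame of gap_mouth between -0.008 and 0.008 m and angle between key_tip's own z axis and vertical below 0.12 rad), for 0.2 s.
At the end, for the whole second after the job is handed in: The thicker key stands upright (within 0.12 rad) and still in the gap, flat face to the front cheek (tip within -4 to 7 mm of the cheek's face and 8 mm of mid-width), its tip at least 22 mm below the foot's top, and squeezed with more than 9 N against the foot (z of key_tip in the frame of gap_mouth below -0.022 m and x of key_tip in the frame of gap_mouth between -0.004 and 0.007 m and y of key_tip in the frame of gap_mouth between -0.008 and 0.008 m and angle between key_tip's own z axis and vertical below 0.12 rad and contact force between key and foot above 9 N and linear speed of key below 0.01 m/s); the robot touches nothing.
It fails at once if the key is driven so hard that it bears on the foot with more than 30 N (contact force between key and foot above 30 N).
It fails at once if the slim key is moved by more than 25 mm (distance of slim from where it was at the start of the episode above 0.025 m).
It fails at once if a bystander is moved by more than 30 mm (distance of any of tape, votive, heart, cup, bowl, soap from where it was at the start of the episode above 0.03 m).
It also fails if it takes over 58 s, if anything falls off the work surface, if the arm or the gripper's body presses on something with over 40 N, if the wrist force passes 120 N, or if a joint passes its speed limit or range.

## Working session

There is one attempt and no reset: what is moved stays moved. The work goes in short steps, Python scripts to look and compute and a tool call to move; the robot and the scene stay as the last step left them, time stands still between calls to the robot, and variables do not carry over. Pictures are saved under pics/ and viewed, and the job is handed in when it is done.

Besides the shell and the picture viewer there is one more tool, called as name([rows], argument=value, ...), one row to a line, values as JSON. jog_arm: Moves the arm, as the interface text tells. Its arguments: {"type":"object","properties":{"plan":{"type":"array"},"hand":{"type":"number"}},"required":["plan"]}

```bash
mkdir -p pics; cat > h.py <<'E'
from cell import *
import numpy as np, cv2
def cal(n):
    c=calibration(n);K=np.array([[c['fx'],0,c['cx']],[0,c['fy'],c['cy']],[0,0,1.]])
    R,_=cv2.Rodrigues(np.array(c['rvec'],float));t=np.array(c['tvec'],float).ravel()
    return c,K,R,t
def ray(n,px):
    c,K,R,t=cal(n)
    # k1 in distCoeffs of radial
    u=cv2.undistortPoints(np.array([[px]],float),K,np.array([c['k1'],0,0,0,0.]))[0,0]
    d=R.T@np.array([u[0],u[1],1.]);o=-R.T@t
    return o,d/np.linalg.norm(d)
def atz(n,px,z):
    o,d=ray(n,px);return o+d*(z-o[2])/d[2]
def tri(p1,p2,n1='scene',n2='top'):
    o1,d1=ray(n1,p1);o2,d2=ray(n2,p2)
    A=np.stack([d1,-d2],1);s=np.linalg.lstsq(A,o2-o1,rcond=None)[0]
    a=o1+s[0]*d1;b=o2+s[1]*d2
    return (a+b)/2,np.linalg.norm(a-b)
def proj(n,P):
    c,K,R,t=cal(n)
    return cv2.projectPoints(np.array(P,float).reshape(-1,1,3),cv2.Rodrigues(R)[0],t,K,np.array([c['k1'],0,0,0,0.]))[0].reshape(-1,2)
E
python3 - <<'E'
from h import *
np.set_printoptions(precision=4,suppress=True)
for n in('scene','top'):
    cv2.imwrite(f'pics/{n}0.png',camera(n))
    c,K,R,t=cal(n);print(n,c['fx'],c['k1'],'pos',-R.T@t,'fwd',R[2])
    for o in('key_head','key_tip','gap_mouth','slim','plate','foot'):
        print(o,[(np.round(d['position'],1),round(d['score'],2)) for d in spot_point(n,o)[:3]])
    for o in('key','slim'):
        print(o,[(np.round(d['extent'],1),round(d['score'],2)) for d in look_for(n,o)[:3]])
print(read_state())
E
```

```text
scene 604.5228732587495 0.05223996513039193 pos [-0.2132  1.089   1.1717] fwd [ 0.463  -0.5576 -0.689 ]
key_head [(array([306.8, 272.6]), 0.72)]
key_tip [(array([304.4, 305.8]), 0.61)]
gap_mouth []
slim [(array([337.5, 267.1]), 0.84), (array([288.6, 254.6]), 0.53)]
plate []
foot [(array([247.8, 375.6]), 0.2)]
key [(array([297.6, 267.5,  18.9,  27.1]), 0.86)]
slim [(array([329.6, 229.7,  10.5,  27.7]), 0.85)]
top 622.3474731286934 0.05014926284660696 pos [0.2609 0.1964 1.4773] fwd [ 0.1931 -0.0039 -0.9812]
key_head [(array([238.8, 285.3]), 0.78)]
key_tip [(array([245., 298.]), 0.78)]
gap_mouth [(array([399. , 266.3]), 0.88)]
slim [(array([310. , 286.6]), 0.49)]
plate []
foot [(array([390.4, 271.9]), 0.77)]
key [(array([230.2, 281.1,  17.9,  11.8]), 0.61)]
slim [(array([304.6, 268.7,  12.5,   9.8]), 0.68), (array([359.1, 228.3,  62.4,  67.1]), 0.58)]
{'clock': 0.9, 'joint_pos': array([ 1.085 ,  0.342 ,  1.5241, -0.    ,  1.2754, -0.146 ]), 'qd': array([-0.001 ,  0.0003, -0.0003, -0.001 , -0.0006, -0.0017]), 'joint_torque': array([  0.0005, -43.1117, -24.4487,   0.072 ,   0.0479,   0.0001]), 'eef_pos': array([0.175 , 0.495 , 0.2267]), 'eef_rot': array([[-0.9428,  0.3333,  0.0001],
       [ 0.3333,  0.9428,  0.0001],
       [-0.    ,  0.0001, -1.    ]]), 'contact_force': array([ 0.8427, -1.0967,  0.1167]), 'moment': array([ 0.0043,  0.0034, -0.0291]), 'gripper_width': 0.09187579687566572}
```

View pics/scene0.png

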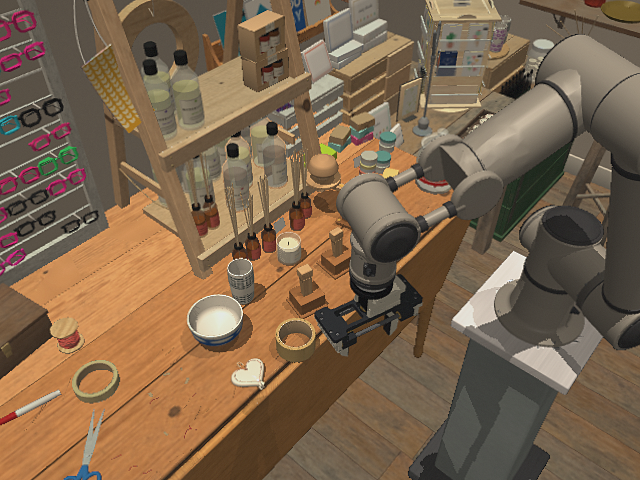

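View pics/top0.png

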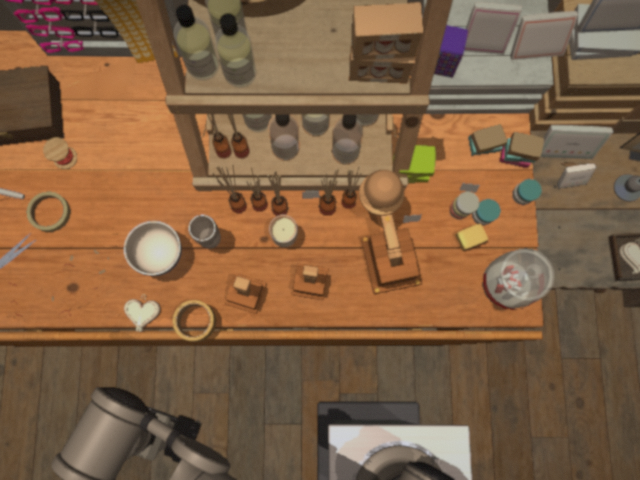

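```bash
python3 - <<'E'
import cv2,numpy as np
t=cv2.imread('pics/top0.png');s=cv2.imread('pics/scene0.png')
a=cv2.resize(t[250:320,215:335],None,fx=6,fy=6,interpolation=3)
cv2.imwrite('pics/za.png',a)
cv2.imwrite('pics/zb.png',cv2.resize(t[160:300,350:430],None,fx=4.2,fy=4.2,interpolation=3))
cv2.imwrite('pics/zc.png',cv2.resize(s[220:320,280:360],None,fx=6,fy=6,interpolation=3))
E
```

```text
(no output)
```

View pics/za.png

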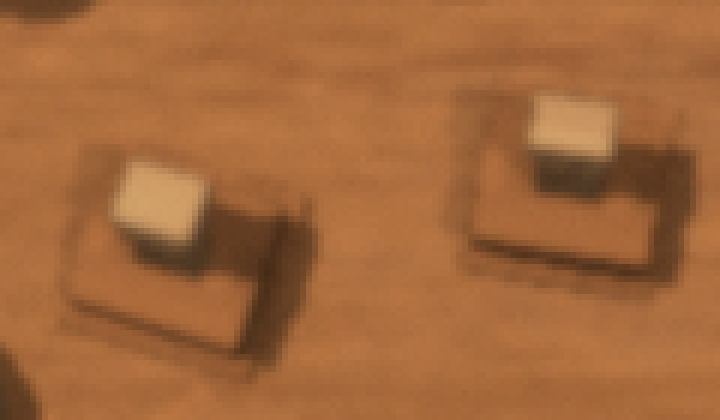

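View pics/zb.png

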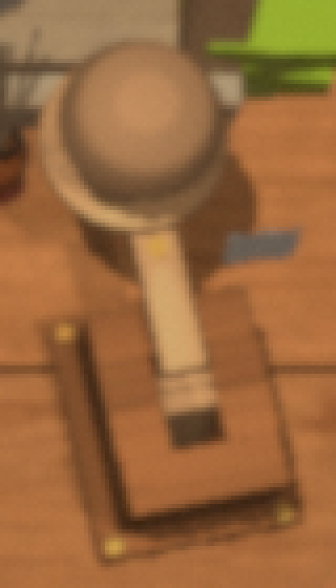

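View pics/zc.png

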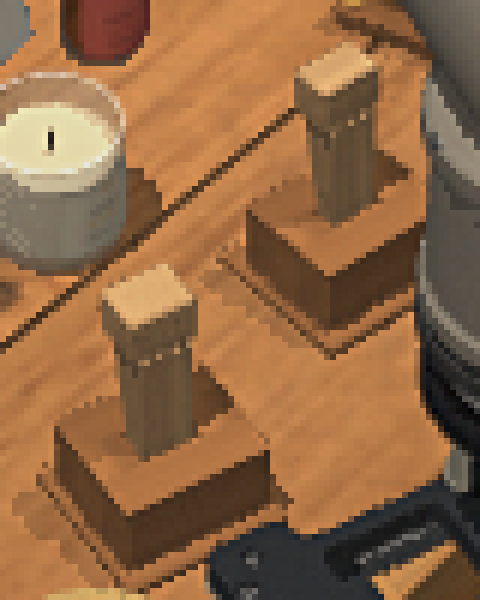

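```bash
python3 - <<'E'
from h import *
np.set_printoptions(precision=4,suppress=True)
print('head',tri((306.8,272.6),(238.8,285.3)))
print('tip',tri((304.4,305.8),(245,298)))
# head at z 0.108, top 0.12
print('head@108',atz('scene',(306.8,272.6),.108),atz('top',(238.8,285.3),.108))
print('tip@6',atz('scene',(304.4,305.8),.006),atz('top',(245,298),.006))
print('mouth',atz('top',(399,266.3),.08),'foot',atz('top',(390.4,271.9),0))
# foot top corners from zoom zb (scale 4.2, off 350,160)
for p in[(90,352),(245,295),(285,483),(130,518),(172,418),(218,408),(222,437),(175,447)]:
    q=(350+p[0]/4.2,160+p[1]/4.2);print(p,atz('top',q,.08))
print('board studs')
for p in[(65,332),(113,548),(285,515)]:
    q=(350+p[0]/4.2,160+p[1]/4.2);print(p,atz('top',q,.012))
print('thick head top corners')
for p in[(130,158),(210,180),(190,245),(110,225)]:
    q=(215+p[0]/6,250+p[1]/6);print(p,atz('top',q,.12))
for p in[(150,262),(198,290),(150,325),(103,297)]:
    q=(280+p[0]/6,220+p[1]/6);print('s',p,atz('scene',q,.12))
print('slim')
for p in[(532,92),(618,105),(608,160),(526,150)]:
    q=(215+p[0]/6,250+p[1]/6);print(p,atz('top',q,.12))
print(atz('top',(383,190),.15))
E
```

```text
head (array([0.4517, 0.3553, 0.1148]), np.float64(0.0031294468404864627))
tip (array([ 0.4459,  0.3588, -0.0035]), np.float64(0.01578577842471906))
head@108 [0.4545 0.35   0.108 ] [0.454  0.3569 0.108 ]
tip@6 [0.4479 0.368  0.006 ] [0.438  0.3536 0.006 ]
mouth [ 0.5011 -0.0034  0.08  ] foot [0.5012 0.0062 0.    ]
(90, 352) [0.5535 0.0583 0.08  ]
(245, 295) [ 0.5853 -0.0272  0.08  ]
(285, 483) [ 0.481  -0.0455  0.08  ]
(130, 518) [0.462  0.0386 0.08  ]
(172, 418) [0.5168 0.0145 0.08  ]
(218, 408) [ 0.5223 -0.0106  0.08  ]
(222, 437) [ 0.5063 -0.0123  0.08  ]
(175, 447) [0.5008 0.0133 0.08  ]
board studs
(65, 332) [0.5795 0.0657 0.012 ]
(113, 548) [0.4547 0.0409 0.012 ]
(285, 515) [ 0.4734 -0.0567  0.012 ]
thick head top corners
(130, 158) [0.4722 0.3607 0.12  ]
(210, 180) [0.464  0.3312 0.12  ]
(190, 245) [0.4401 0.338  0.12  ]
(110, 225) [0.4475 0.3674 0.12  ]
s (150, 262) [0.4697 0.3391 0.12  ]
s (198, 290) [0.4449 0.3382 0.12  ]
s (150, 325) [0.4468 0.365  0.12  ]
s (103, 297) [0.471  0.3658 0.12  ]
slim
(532, 92) [0.4966 0.2131 0.12  ]
(618, 105) [0.4917 0.1814 0.12  ]
(608, 160) [0.4712 0.1852 0.12  ]
(526, 150) [0.475  0.2153 0.12  ]
[0.6605 0.0372 0.15  ]
```

jog_arm([
  [-30,-4,0,0,0,0],
  [-75,-10,0,0,0,-1],
  [-125,-17,0,0,0,-2],
  [-175,-24,0,0,0,-3],
  [-225,-30,10,0,0,-4],
  [-270,-36,25,0,0,-4],
  [-300,-40,40,0,0,-4],
  [-313,-42,50,0,0,-4],
  [-313,-42,50,0,0,-4],
], hand=100)

```text
clock: 2.02
eef_pos: [0.4558, 0.3508, 0.1759]
eef_rot: [[-0.964, 0.268, -0.002], [0.268, 0.964, -0.001], [0.001, -0.001, -1.0]]
contact_force: [-0.4, 0.8, 0.4]
gripper_width: 0.0916
```

```bash
python3 - <<'E'
from h import *
np.set_printoptions(precision=4,suppress=True)
for n in('scene','top'):
    cv2.imwrite(f'pics/{n}1.png',camera(n))
    for o in('key_head','gap_mouth','foot'):
        print(n,o,[(np.round(d['position'],1),round(d['score'],2)) for d in spot_point(n,o)[:3]])
s=read_state();print(s['eef_pos'],s['eef_rot'],s['clock'],s['contact_force'])
E
```

```text
scene key_head [(array([304.3, 272.7]), 0.95)]
scene gap_mouth [(array([374.7, 200.4]), 0.87)]
scene foot [(array([372., 222.]), 0.92)]
top key_head []
top gap_mouth [(array([398.7, 265.1]), 0.65)]
top foot []
[0.4557 0.3516 0.1773] [[-0.964   0.2658  0.0007]
 [ 0.2658  0.964   0.0005]
 [-0.0006  0.0007 -1.    ]] 2.425 [-0.172   0.3201  0.0224]
```

View pics/scene1.png

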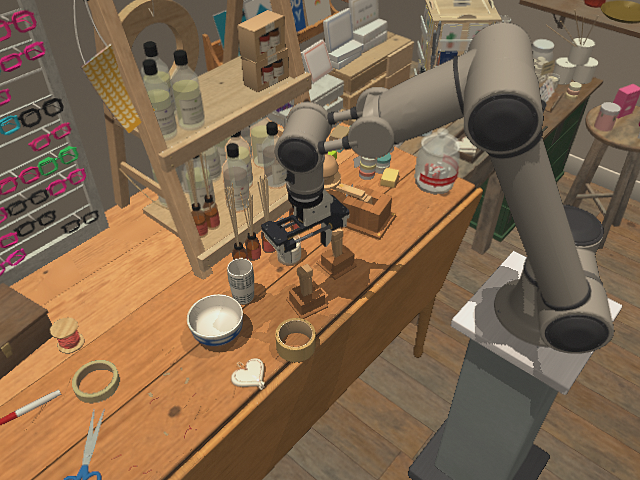

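View pics/top1.png

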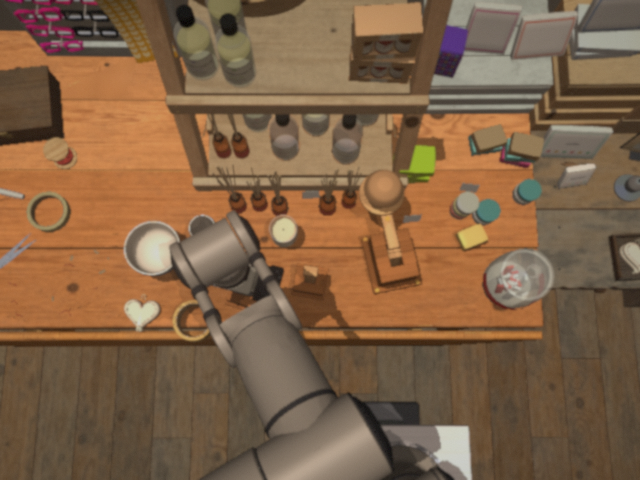

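```bash
python3 - <<'E'
from h import *
np.set_printoptions(precision=4,suppress=True)
s=cv2.imread('pics/scene1.png')
cv2.imwrite('pics/zd.png',cv2.resize(s[170:250,320:410],None,fx=7,fy=7,interpolation=3))
cv2.imwrite('pics/ze.png',cv2.resize(s[220:320,255:345],None,fx=6,fy=6,interpolation=3))
print('head',atz('scene',(304.3,272.7),.108))
print('mouth tri',tri((374.7,200.4),(398.7,265.1)),atz('scene',(374.7,200.4),.08),atz('top',(398.7,265.1),.08))
print('foot',atz('scene',(372,222),0),atz('top',(390.4,271.9),0))
# distance rays mouth
E
```

```text
head [0.4588 0.3542 0.108 ]
mouth tri (array([ 0.5067, -0.0007,  0.082 ]), np.float64(0.007308678330818883)) [ 0.5114 -0.0012  0.08  ] [ 0.5039 -0.0028  0.08  ]
foot [0.5122 0.0018 0.    ] [0.5012 0.0062 0.    ]
```

View pics/zd.png

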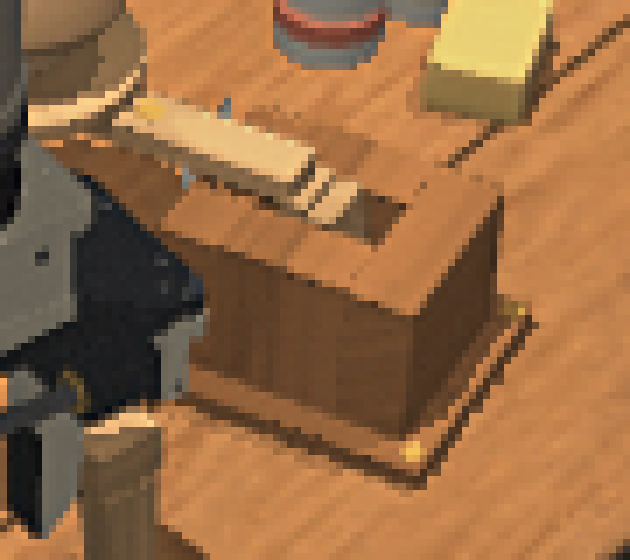

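View pics/ze.png

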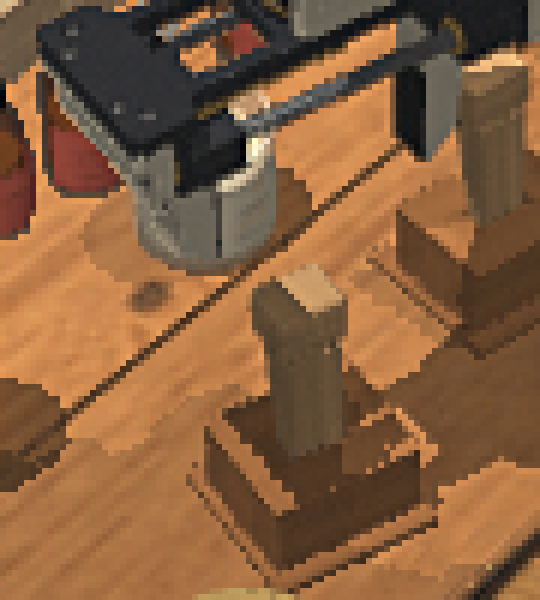

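```bash
python3 - <<'E'
from h import *
np.set_printoptions(precision=4,suppress=True)
for p in[(413,312),(500,190),(375,245),(408,203),(358,197),(335,233)]:
    print(p,atz('scene',(320+p[0]/7,170+p[1]/7),.08))
for p in[(413,452)]: print('stud',atz('scene',(320+p[0]/7,170+p[1]/7),.012))
print('stud',atz('scene',(320+516/7,170+308/7),.012))
print(proj('scene',[.4557,.3516,.1773]))
for p in[(150,262),(198,290),(150,325),(103,297)]: pass
for p in[(300,263),(347,285),(300,312),(253,285)]: print('head',atz('scene',(255+p[0]/6,220+p[1]/6),.12))
E
```

```text
(413, 312) [0.4664 0.0393 0.08  ]
(500, 190) [ 0.4843 -0.0435  0.08  ]
(375, 245) [0.5018 0.0168 0.08  ]
(408, 203) [ 0.5074 -0.0127  0.08  ]
(358, 197) [ 0.5249 -0.0025  0.08  ]
(335, 233) [0.5183 0.0213 0.08  ]
stud [0.4582 0.0421 0.012 ]
stud [ 0.4779 -0.0561  0.012 ]
[[305.6577 252.3121]]
head [0.4694 0.3396 0.12  ]
head [0.447  0.3364 0.12  ]
head [0.4515 0.3597 0.12  ]
head [0.4755 0.3609 0.12  ]
```

jog_arm([
  [-2,0,25,0,0,0],
  [-2,0,55,0,0,0],
  [-2,0,80,0,0,0],
  [-2,0,87,0,0,0],
  [-2,0,87,0,0,0],
])

```text
clock: 3.05
eef_pos: [0.4581, 0.3508, 0.0901]
eef_rot: [[-0.964, 0.267, 0.0], [0.267, 0.964, 0.0], [-0.0, 0.0, -1.0]]
contact_force: [-0.6, -0.2, -0.0]
gripper_width: 0.0916
```

jog_arm([
  [0,0,0,0,0,0],
  [0,0,0,0,0,0],
  [0,0,0,0,0,0],
  [0,0,0,0,0,0],
  [0,0,0,0,0,0],
], hand=0)

```text
clock: 3.68
eef_pos: [0.458, 0.3506, 0.0898]
eef_rot: [[-0.964, 0.267, 0.0], [0.267, 0.964, 0.0], [-0.0, 0.0, -1.0]]
contact_force: [0.7, 0.8, -0.8]
gripper_width: 0.0463
```

jog_arm([
  [0,0,0,0,0,0],
  [0,0,0,0,0,0],
  [0,0,0,0,0,0],
  [0,0,0,0,0,0],
])

```text
clock: 4.18
eef_pos: [0.458, 0.3505, 0.0897]
eef_rot: [[-0.964, 0.267, -0.0], [0.267, 0.964, 0.0], [0.0, 0.0, -1.0]]
contact_force: [-0.5, 0.4, 0.3]
gripper_width: 0.0323
```

jog_arm([
  [0,0,-10,0,0,0],
  [0,0,-25,0,0,0],
  [0,0,-45,0,0,0],
  [0,0,-70,0,0,0],
  [0,0,-100,0,0,0],
  [0,0,-130,0,0,0],
  [0,0,-145,0,0,0],
  [0,0,-150,0,0,0],
  [0,0,-150,0,0,0],
])

```text
clock: 5.3
eef_pos: [0.4578, 0.3504, 0.2393]
eef_rot: [[-0.964, 0.267, -0.001], [0.267, 0.964, -0.0], [0.001, -0.001, -1.0]]
contact_force: [-0.3, 0.1, -1.6]
gripper_width: 0.0322
```

```bash
python3 - <<'E'
from h import *
np.set_printoptions(precision=4,suppress=True)
s=camera('scene');cv2.imwrite('pics/scene2.png',s)
for o in('key_head','key_tip'):
        print(o,[(np.round(d['position'],1),round(d['score'],2)) for d in spot_point('scene',o)[:3]])
st=read_state();print(st['eef_pos'],st['contact_force'],st['gripper_width'])
print(proj('scene',st['eef_pos']),proj('scene',st['eef_pos']-[0,0,.084]))
cv2.imwrite('pics/zf.png',cv2.resize(s[160:300,240:360],None,fx=4.2,fy=4.2,interpolation=3))
E
```

```text
key_head [(array([308.3, 225.3]), 0.92)]
key_tip [(array([305.7, 263.1]), 0.59), (array([247.7, 375.2]), 0.38)]
[0.4576 0.3503 0.2386] [-0.145   0.3579 -0.0461] 0.0323042541147376
[[305.1037 232.4096]] [[305.5261 258.4701]]
```

View pics/zf.png

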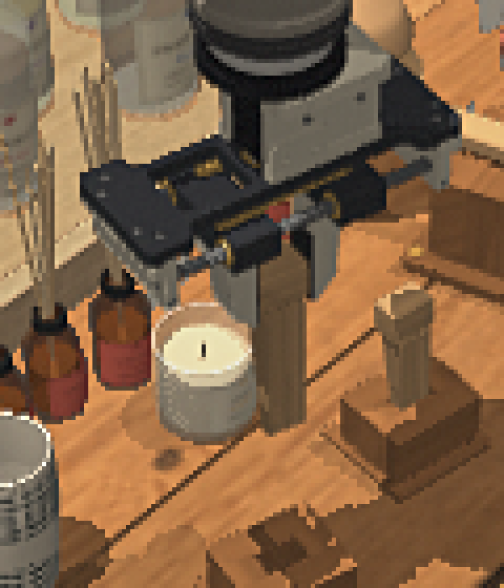

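jog_arm([
  [-8,-16,0,0,0,-2],
  [-24,-50,0,0,0,-5],
  [-44,-92,0,0,0,-9],
  [-64,-134,0,0,0,-13],
  [-84,-176,0,0,0,-17],
  [-104,-218,0,0,0,-21],
  [-124,-260,0,0,0,-24],
  [-140,-293,0,0,0,-26],
  [-149,-312,0,0,0,-27],
  [-151.5,-317,0,0,0,-27],
  [-151.5,-317,0,0,0,-27],
  [-151.5,-317,0,0,0,-27],
])

```text
clock: 6.95
eef_pos: [0.5193, 0.0055, 0.2396]
eef_rot: [[-0.98, -0.201, -0.0], [-0.201, 0.98, 0.0], [0.0, 0.0, -1.0]]
contact_force: [-0.5, 1.0, -0.5]
gripper_width: 0.0322
```

```bash
python3 - <<'E'
from h import *
np.set_printoptions(precision=4,suppress=True)
for n in('scene','top'):
    s=camera(n);cv2.imwrite(f'pics/{n}3.png',s)
    for o in('key_head','key_tip','gap_mouth'):
        print(n,o,[(np.round(d['position'],1),round(d['score'],2)) for d in spot_point(n,o)[:3]])
    if n=='scene': cv2.imwrite('pics/zg.png',cv2.resize(s[140:260,320:430],None,fx=5,fy=5,interpolation=3))
st=read_state();print(st['eef_pos'],st['eef_rot'],st['clock'])
E
```

```text
scene key_head [(array([378.4, 146.2]), 0.81)]
scene key_tip [(array([378.1, 180.1]), 0.68), (array([249.8, 377.4]), 0.34)]
scene gap_mouth [(array([373.7, 201.4]), 0.55)]
top key_head []
top key_tip []
top gap_mouth [(array([394.1, 265.8]), 0.79)]
[0.5194 0.0048 0.2398] [[-0.9798 -0.2002  0.0001]
 [-0.2002  0.9798  0.0001]
 [-0.0001  0.0001 -1.    ]] 7.35
```

View pics/zg.png

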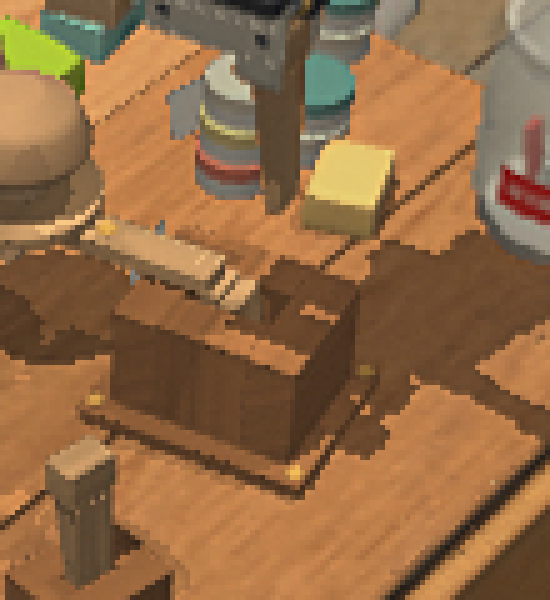

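View pics/top3.png

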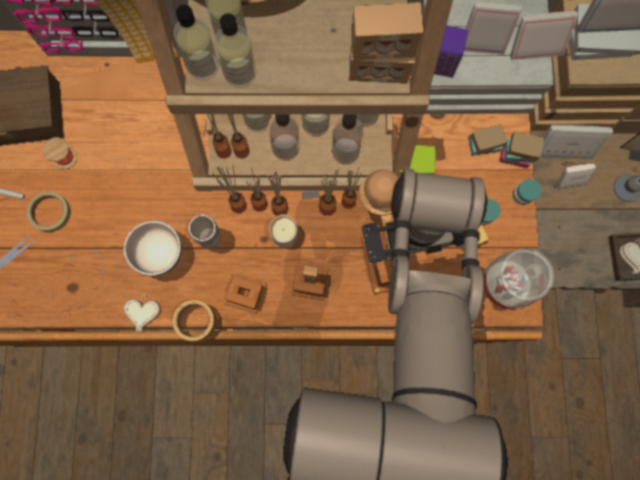

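```bash
cat > ov.py <<'E'
from h import *
def corners(tip,yaw,lean=0):
    ex=np.array([np.cos(yaw),np.sin(yaw),0]);ey=np.array([-ex[1],ex[0],0]);ez=np.array([0,0,1.])
    return [tip+x*ex+y*ey+z*ez for x,y,z in [(0,.012,0),(0,-.012,0),(.008,.012,0),(0,.012,.07),(0,-.012,.07)]]
E
python3 - <<'E'
from ov import *
np.set_printoptions(precision=4,suppress=True)
yaw=np.arctan2(.2002,.9798)
ex=np.array([np.cos(yaw),np.sin(yaw),0])
tcp=np.array([.5194,.0048,.2398]);tip=tcp-.013*ex-[0,0,.084]
P=proj('scene',corners(tip,yaw));print('zoom',(P-[320,140])*5)
# foot block in same overlay with M
M=np.array([.504,.0015,.08]);y2=np.deg2rad(11.5);fx=np.array([np.cos(y2),np.sin(y2),0]);fy=np.array([-fx[1],fx[0],0])
F=[M+a*fx+b*fy for a,b in[(-.032,.045),(-.032,-.045),(0,.015),(0,-.015),(.082,.045)]]
F.append(F[0]-[0,0,.068])
PF=(proj('scene',F)-[320,140])*5;print(PF)
im=cv2.imread('pics/zg.png')
for p in list((P-[320,140])*5)+list(PF): cv2.circle(im,tuple(int(round(v)) for v in p),3,(255,0,255),-1)
cv2.imwrite('pics/zg2.png',im)
for d in([.003,0,0],[0,.003,0],[0,0,.003]): print(d,(proj('scene',tip+d)-proj('scene',tip))*5)
E
```

```text
zoom [[276.7966 213.4445]
 [295.6496 189.4706]
 [263.3803 208.9091]
 [286.0219 108.0396]
 [305.3732  84.3168]]
[[299.1393 374.9941]
 [366.6469 283.0229]
 [269.6969 325.1306]
 [292.6277 294.8908]
 [113.915  308.6459]
 [290.2393 465.8615]]
[0.003, 0, 0] [[-4.4454 -2.2518]]
[0, 0.003, 0] [[-3.3177  2.6007]]
[0, 0, 0.003] [[ 0.3939 -4.3822]]
```

View pics/zg2.png

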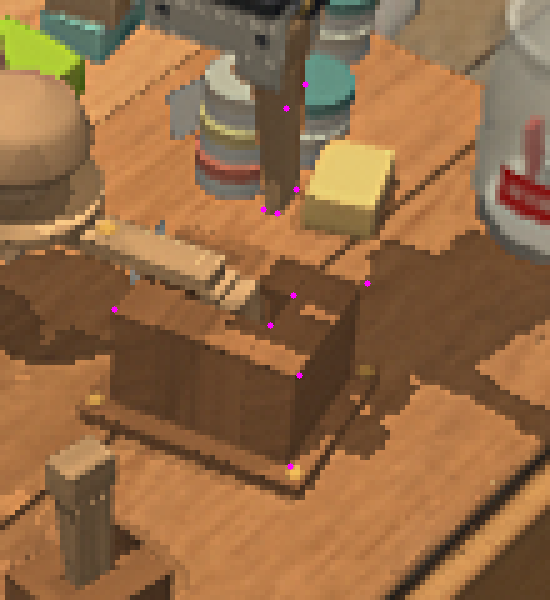

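```bash
python3 - <<'E'
from ov import *
s=cv2.imread('pics/scene1.png')
x0,y0,w,h,f=350,185,50,50,11
im=cv2.resize(s[y0:y0+h,x0:x0+w],None,fx=f,fy=f,interpolation=cv2.INTER_CUBIC)
y2=np.deg2rad(11.5);fx=np.array([np.cos(y2),np.sin(y2),0]);fy=np.array([-fx[1],fx[0],0])
for M,col in(([.504,.0015,.08],(255,0,255)),([.506,.003,.08],(0,255,0))):
    M=np.array(M)
    F=[M+a*fx+b*fy for a,b in[(-.032,.045),(-.032,-.045),(0,-.015),(0,.015)]]
    F.append(F[0]-[0,0,.068]);F.append(F[1]-[0,0,.068])
    F+=[M-[0,0,.068]+a*fx+b*fy for a,b in[(-.045,.058),(-.045,-.058)]]
    Q=(proj('scene',F)-[x0,y0]+.5)*f-.5
    for a,b in((0,1),(2,3),(0,4),(1,5),(4,5),(6,7)): cv2.line(im,tuple(np.int32(Q[a])),tuple(np.int32(Q[b])),col,1)
cv2.imwrite('pics/zh.png',im)
t=cv2.imread('pics/top0.png')
x0,y0,w,h,f=355,220,70,75,8
im=cv2.resize(t[y0:y0+h,x0:x0+w],None,fx=f,fy=f,interpolation=cv2.INTER_CUBIC)
for M,col in(([.504,.0015,.08],(255,0,255)),([.506,.003,.08],(0,255,0))):
    M=np.array(M)
    F=[M+a*fx+b*fy for a,b in[(-.032,.045),(-.032,-.045),(0,-.015),(0,.015),(.082,.045),(.082,-.045)]]
    Q=(proj('top',F)-[x0,y0]+.5)*f-.5
    for a,b in((0,1),(2,3),(0,4),(1,5),(4,5)): cv2.line(im,tuple(np.int32(Q[a])),tuple(np.int32(Q[b])),col,1)
cv2.imwrite('pics/zi.png',im)
E
```

```text
(no output)
```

View pics/zh.png

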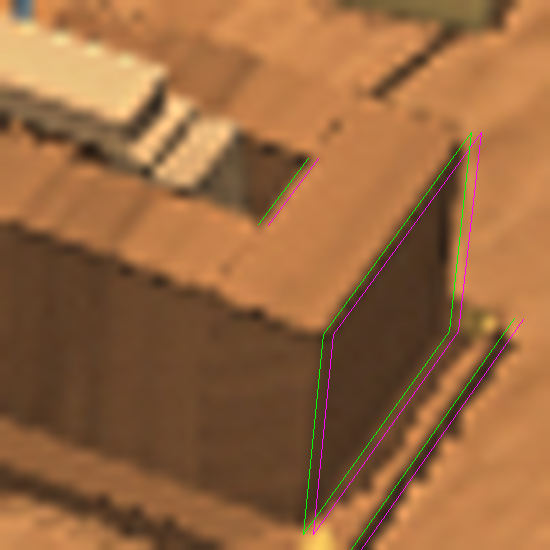

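View pics/zi.png

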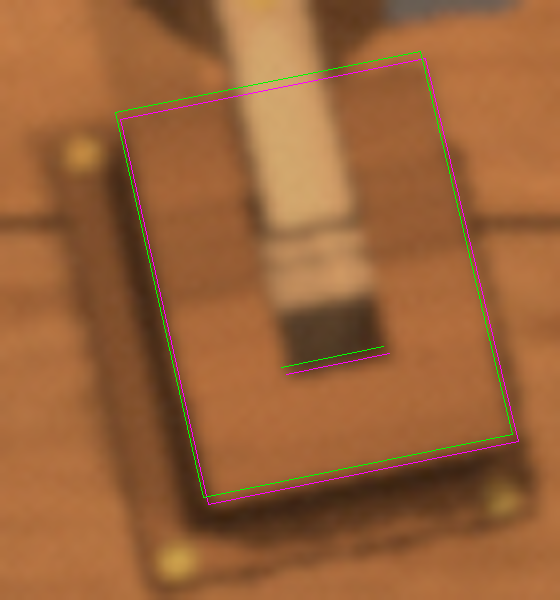

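jog_arm([
  [-1.5,0,15,0,0,0],
  [-1.5,0,35,0,0,0],
  [-1.5,0,55,0,0,0],
  [-1.5,0,65,0,0,0],
  [-1.5,0,68,0,0,0],
  [-1.5,0,68,0,0,0],
])

```text
clock: 8.1
eef_pos: [0.5212, 0.0049, 0.1719]
eef_rot: [[-0.98, -0.2, 0.0], [-0.2, 0.98, 0.0], [-0.0, -0.0, -1.0]]
contact_force: [0.2, -0.8, -0.3]
gripper_width: 0.0322
```

```bash
python3 - <<'E'
from ov import *
s=camera('scene')
x0,y0,w,h,f=340,160,60,60,10
im=cv2.resize(s[y0:y0+h,x0:x0+w],None,fx=f,fy=f,interpolation=cv2.INTER_CUBIC)
cv2.imwrite('pics/zj.png',im)
st=read_state();print(st['eef_pos'],st['contact_force'])
E
```

```text
[0.52127753 0.00487666 0.172181  ] [-0.75324978 -0.44182191 -0.53933146]
```

View pics/zj.png

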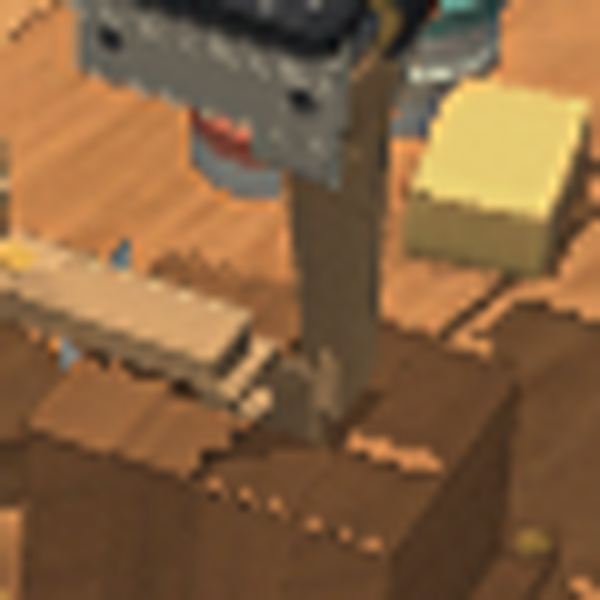

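jog_arm([
  [0,0,4,0,0,0],
  [0,0,8,0,0,0],
  [0,0,11,0,0,0],
  [0,0,14,0,0,0],
  [0,0,14,0,0,0],
])

```text
clock: 8.78
eef_pos: [0.5209, 0.005, 0.1575]
eef_rot: [[-0.98, -0.2, -0.0], [-0.2, 0.98, 0.0], [0.0, 0.0, -1.0]]
contact_force: [0.2, 0.1, -0.2]
gripper_width: 0.0322
```

jog_arm([
  [0,0,3,0,0,0],
  [0,0,6,0,0,0],
  [0,0,9,0,0,0],
  [0,0,12,0,0,0],
  [0,0,12,0,0,0],
])

```text
clock: 9.4
eef_pos: [0.5209, 0.005, 0.1454]
eef_rot: [[-0.98, -0.2, -0.0], [-0.2, 0.98, 0.0], [0.0, 0.0, -1.0]]
contact_force: [-0.7, -0.4, 0.3]
gripper_width: 0.0321
```

```bash
python3 - <<'E'
from ov import *
s=camera('scene')
x0,y0,w,h,f=340,160,60,60,10
im=cv2.resize(s[y0:y0+h,x0:x0+w],None,fx=f,fy=f,interpolation=cv2.INTER_CUBIC)
cv2.imwrite('pics/zk.png',im)
st=read_state();print(st['eef_pos'],st['contact_force'],st['moment'])
E
```

```text
[0.52090334 0.00496478 0.14560142] [-0.37220313 -0.08681655 -0.5272308 ] [ 0.05110619 -0.07556137 -0.01903811]
```

View pics/zk.png

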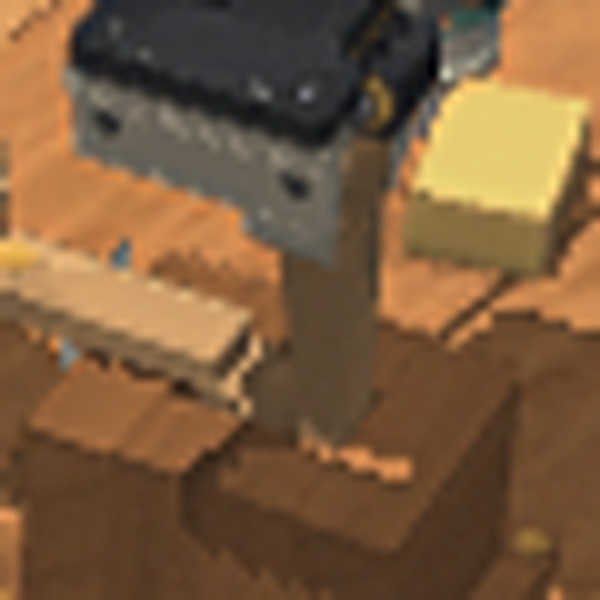

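jog_arm([
  [0,0,3,0,0,0],
  [0,0,6,0,0,0],
  [0,0,6,0,0,0],
])

```text
clock: 9.82
eef_pos: [0.5208, 0.0049, 0.1394]
eef_rot: [[-0.98, -0.2, -0.0], [-0.2, 0.98, 0.0], [0.0, 0.0, -1.0]]
contact_force: [1.0, 0.2, -0.7]
gripper_width: 0.032
```

jog_arm([
  [1,0,0,0,0,0],
  [1,0,0,0,0,0],
])

```text
clock: 10.07
eef_pos: [0.5202, 0.0047, 0.1398]
eef_rot: [[-0.98, -0.2, 0.001], [-0.2, 0.98, 0.0], [-0.001, -0.0, -1.0]]
contact_force: [0.9, 0.2, -0.6]
gripper_width: 0.0318
```

jog_arm([
  [1,0,0,0,0,0],
  [1,0,0,0,0,0],
])

```text
clock: 10.32
eef_pos: [0.5193, 0.0046, 0.1399]
eef_rot: [[-0.98, -0.2, 0.001], [-0.2, 0.98, 0.0], [-0.001, -0.0, -1.0]]
contact_force: [1.9, 0.6, -0.1]
gripper_width: 0.032
```

```bash
python3 - <<'E'
from h import *
np.set_printoptions(precision=3,suppress=True)
F=[];
for i in range(4):
    camera('scene');s=read_state();F.append(np.r_[s['contact_force'],s['moment']])
print(np.array(F),np.mean(F,0))
E
```

```text
[[ 1.638  1.36   0.697  0.261 -0.474 -0.019]
 [ 3.803  0.724  0.184  0.248 -0.503  0.048]
 [ 0.778  1.298 -0.324  0.259 -0.454  0.001]
 [ 1.197 -0.069 -0.127  0.286 -0.397  0.043]] [ 1.854  0.828  0.107  0.263 -0.457  0.018]
```

jog_arm([
  [0.5,0,0,0,0,0],
  [1,0,0,0,0,0],
  [1,0,0,0,0,0],
])

```text
clock: 10.9
eef_pos: [0.518, 0.0044, 0.1397]
eef_rot: [[-0.98, -0.2, 0.0], [-0.2, 0.98, 0.0], [-0.0, 0.0, -1.0]]
contact_force: [1.6, 2.4, 0.7]
gripper_width: 0.0318
```

```bash
python3 - <<'E'
from h import *
np.set_printoptions(precision=3,suppress=True)
F=[];
for i in range(4):
    camera('scene');s=read_state();F.append(np.r_[s['contact_force'],s['moment']])
print(np.array(F),np.mean(F,0))
E
```

```text
[[ 2.351  0.966  0.039  0.427 -0.574 -0.016]
 [ 2.544  1.301  0.47   0.395 -0.543 -0.017]
 [ 2.234  1.538  0.172  0.366 -0.535 -0.018]
 [ 2.042  2.611 -0.257  0.38  -0.514 -0.033]] [ 2.293  1.604  0.106  0.392 -0.541 -0.021]
```

jog_arm([
  [-0.8,0.5,0,0,0,0],
  [-1.5,1,0,0,0,0],
  [-1.5,1,0,0,0,0],
])

```text
clock: 11.48
eef_pos: [0.5188, 0.0056, 0.1394]
eef_rot: [[-0.98, -0.2, -0.001], [-0.2, 0.98, 0.0], [0.001, 0.0, -1.0]]
contact_force: [0.5, -0.4, -0.3]
gripper_width: 0.0318
```

```bash
cat > f.py <<'E'
from h import *
np.set_printoptions(precision=3,suppress=True)
F=[];
for i in range(4):
    s=camera('scene');st=read_state();F.append(np.r_[st['contact_force'],st['moment']])
print(np.mean(F,0),np.std(F,0),st['eef_pos'],st['clock'])
cv2.imwrite('pics/last.png',s)
E
python3 f.py
```

```text
[ 0.453  0.159 -0.852  0.06  -0.05   0.038] [0.156 0.411 0.674 0.026 0.021 0.019] [0.519 0.006 0.14 ] 11.675
```

jog_arm([
  [0,0,3,0,0,0],
  [0,0,6,0,0,0],
  [0,0,6,0,0,0],
])

```text
clock: 12.05
eef_pos: [0.519, 0.0056, 0.1333]
eef_rot: [[-0.98, -0.2, -0.001], [-0.2, 0.98, 0.0], [0.001, 0.0, -1.0]]
contact_force: [0.6, 0.6, -0.0]
gripper_width: 0.0318
```

jog_arm([
  [0,0,2,0,0,0],
  [0,0,4,0,0,0],
  [0,0,4,0,0,0],
])

```text
clock: 12.42
eef_pos: [0.5192, 0.0056, 0.1295]
eef_rot: [[-0.98, -0.2, -0.0], [-0.2, 0.98, 0.0], [0.0, 0.0, -1.0]]
contact_force: [-0.3, -1.5, -0.9]
gripper_width: 0.0318
```

jog_arm([
  [0,0,1.5,0,0,0],
  [0,0,3,0,0,0],
  [0,0,3,0,0,0],
])

```text
clock: 12.8
eef_pos: [0.5192, 0.0056, 0.1266]
eef_rot: [[-0.98, -0.2, -0.0], [-0.2, 0.98, 0.0], [0.0, 0.0, -1.0]]
contact_force: [-0.3, -1.5, -0.4]
gripper_width: 0.032
```

```bash
python3 f.py
```

```text
[ 0.262 -0.55  -0.386  0.024  0.026 -0.009] [0.289 0.262 0.333 0.02  0.02  0.022] [0.519 0.006 0.127] 13.0
```

jog_arm([
  [0,0,1,0,0,0],
  [0,0,2,0,0,0],
  [0,0,2,0,0,0],
])

```text
clock: 13.38
eef_pos: [0.5192, 0.0056, 0.1246]
eef_rot: [[-0.98, -0.2, -0.0], [-0.2, 0.98, 0.0], [0.0, 0.0, -1.0]]
contact_force: [0.1, -0.5, 0.1]
gripper_width: 0.0317
```

jog_arm([
  [0,0,1,0,0,0],
  [0,0,2,0,0,0],
  [0,0,2,0,0,0],
])

```text
clock: 13.75
eef_pos: [0.5192, 0.0056, 0.1226]
eef_rot: [[-0.98, -0.2, -0.0], [-0.2, 0.98, 0.0], [0.0, 0.0, -1.0]]
contact_force: [0.0, 0.6, 0.2]
gripper_width: 0.0317
```

```bash
python3 f.py
```

```text
[-0.037 -0.573  0.007  0.024  0.023 -0.018] [0.217 0.524 0.382 0.022 0.005 0.016] [0.519 0.006 0.123] 13.95
```

jog_arm([
  [0,0,1,0,0,0],
  [0,0,2,0,0,0],
  [0,0,2,0,0,0],
])

```text
clock: 14.32
eef_pos: [0.5192, 0.0056, 0.1206]
eef_rot: [[-0.98, -0.2, -0.0], [-0.2, 0.98, 0.0], [0.0, 0.0, -1.0]]
contact_force: [-0.4, 0.5, 0.1]
gripper_width: 0.0321
```

jog_arm([
  [0,0,1,0,0,0],
  [0,0,2,0,0,0],
  [0,0,2,0,0,0],
])

```text
clock: 14.7
eef_pos: [0.5192, 0.0056, 0.1186]
eef_rot: [[-0.98, -0.2, -0.0], [-0.2, 0.98, 0.0], [0.0, 0.0, -1.0]]
contact_force: [-0.0, 0.3, -0.3]
gripper_width: 0.0318
```

```bash
python3 f.py
```

```text
[ 0.229  0.492 -0.622  0.039  0.019 -0.004] [0.165 0.29  0.591 0.035 0.016 0.026] [0.519 0.006 0.119] 14.9
```

jog_arm([
  [0,0,1,0,0,0],
  [0,0,2,0,0,0],
  [0,0,2,0,0,0],
])

```text
clock: 15.28
eef_pos: [0.5192, 0.0056, 0.1166]
eef_rot: [[-0.98, -0.2, -0.0], [-0.2, 0.98, 0.0], [0.0, 0.0, -1.0]]
contact_force: [-0.2, 0.5, -1.8]
gripper_width: 0.0318
```

jog_arm([
  [0,0,1,0,0,0],
  [0,0,2,0,0,0],
  [0,0,2,0,0,0],
])

```text
clock: 15.65
eef_pos: [0.5192, 0.0056, 0.1146]
eef_rot: [[-0.98, -0.2, -0.0], [-0.2, 0.98, 0.0], [0.0, 0.0, -1.0]]
contact_force: [-0.6, 0.3, -0.1]
gripper_width: 0.0317
```

```bash
python3 f.py
```

```text
[-0.177  0.199 -0.     0.041 -0.002  0.015] [0.286 0.244 0.619 0.021 0.016 0.013] [0.519 0.006 0.115] 15.85
```

jog_arm([
  [0,0,1,0,0,0],
  [0,0,2,0,0,0],
  [0,0,2,0,0,0],
])

```text
clock: 16.23
eef_pos: [0.5192, 0.0056, 0.1126]
eef_rot: [[-0.98, -0.2, -0.0], [-0.2, 0.98, 0.0], [0.0, 0.0, -1.0]]
contact_force: [0.7, -0.1, 0.3]
gripper_width: 0.0319
```

```bash
python3 f.py; python3 -c "
import cv2
s=cv2.imread('pics/last.png');cv2.imwrite('pics/zl.png',cv2.resize(s[160:220,340:400],None,fx=10,fy=10,interpolation=2))"
```

```text
[ 0.119  0.422 -0.251 -0.002  0.021 -0.01 ] [0.196 0.497 0.341 0.031 0.028 0.045] [0.519 0.006 0.113] 16.425
```

View pics/zl.png

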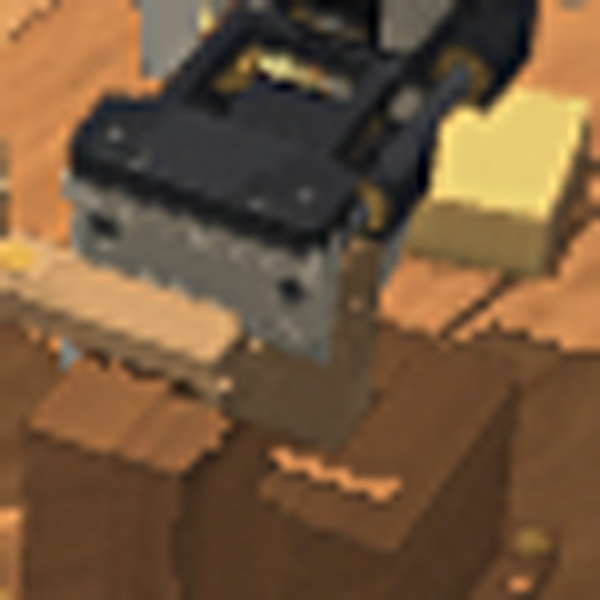

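jog_arm([
  [0,0,1,0,0,0],
  [0,0,2,0,0,0],
  [0,0,2,0,0,0],
])

```text
clock: 16.8
eef_pos: [0.5192, 0.0056, 0.1106]
eef_rot: [[-0.98, -0.2, -0.0], [-0.2, 0.98, 0.0], [0.0, 0.0, -1.0]]
contact_force: [0.9, -0.1, 0.1]
gripper_width: 0.0321
```

```bash
python3 f.py
```

```text
[ 0.196  0.252 -0.109  0.037  0.016  0.013] [0.634 0.567 0.724 0.018 0.024 0.029] [0.519 0.006 0.111] 17.0
```

jog_arm([
  [0,0,1,0,0,0],
  [0,0,2,0,0,0],
  [0,0,2,0,0,0],
])

```text
clock: 17.38
eef_pos: [0.5191, 0.0056, 0.1086]
eef_rot: [[-0.98, -0.2, -0.0], [-0.2, 0.98, 0.0], [0.0, 0.0, -1.0]]
contact_force: [-0.9, -0.1, -1.0]
gripper_width: 0.032
```

```bash
python3 f.py
```

```text
[-0.209 -0.315 -0.477  0.029  0.128 -0.004] [0.191 0.644 0.428 0.017 0.03  0.024] [0.519 0.006 0.109] 17.575
```

jog_arm([
  [0,0,1,0,0,0],
  [0,0,1.5,0,0,0],
  [0,0,1.5,0,0,0],
])

```text
clock: 17.95
eef_pos: [0.5191, 0.0056, 0.1072]
eef_rot: [[-0.98, -0.2, -0.0], [-0.2, 0.98, 0.0], [0.0, 0.0, -1.0]]
contact_force: [-1.9, -0.6, 0.3]
gripper_width: 0.032
```

```bash
python3 f.py
```

```text
[-2.129 -0.612  0.733 -0.029  0.402  0.047] [0.141 0.277 0.465 0.011 0.017 0.028] [0.519 0.006 0.107] 18.15
```

jog_arm([
  [0,0,1,0,0,0],
  [0,0,1.5,0,0,0],
  [0,0,1.5,0,0,0],
])

```text
clock: 18.52
eef_pos: [0.5191, 0.0056, 0.1058]
eef_rot: [[-0.98, -0.2, -0.0], [-0.2, 0.98, 0.0], [0.0, 0.0, -1.0]]
contact_force: [-4.8, -0.4, 4.2]
gripper_width: 0.0317
```

```bash
python3 f.py
```

```text
[-4.562 -1.043  4.978 -0.094  0.828  0.077] [0.144 0.347 0.299 0.019 0.041 0.024] [0.519 0.006 0.106] 18.725
```

jog_arm([
  [0.7,0,0,0,0,0],
  [0.7,0,0.7,0,0,0],
  [0.7,0,0.7,0,0,0],
])

```text
clock: 19.1
eef_pos: [0.5188, 0.0055, 0.105]
eef_rot: [[-0.98, -0.2, 0.0], [-0.2, 0.98, 0.0], [-0.0, 0.0, -1.0]]
contact_force: [-1.9, -0.1, 3.4]
gripper_width: 0.0316
```

```bash
python3 f.py
```

```text
[-3.117 -0.602  3.688 -0.025  0.453  0.042] [0.483 0.522 0.121 0.023 0.04  0.018] [0.519 0.005 0.105] 19.3
```

jog_arm([
  [0.4,0,0.5,0,0,0],
  [0.8,0,1,0,0,0],
  [0.8,0,1,0,0,0],
])

```text
clock: 19.68
eef_pos: [0.5182, 0.0053, 0.104]
eef_rot: [[-0.98, -0.2, 0.001], [-0.2, 0.98, 0.0], [-0.001, -0.0, -1.0]]
contact_force: [-1.2, 0.9, 1.1]
gripper_width: 0.0319
```

```bash
python3 f.py
```

```text
[-0.106 -0.169  2.262  0.092 -0.104  0.07 ] [0.488 0.569 0.168 0.019 0.032 0.027] [0.518 0.005 0.104] 19.875
```

Lateral load is relieved; keep pressing straight down.

jog_arm([
  [0,0,0.5,0,0,0],
  [0,0,1,0,0,0],
  [0,0,1,0,0,0],
])

```text
clock: 20.25
eef_pos: [0.518, 0.0053, 0.1031]
eef_rot: [[-0.98, -0.2, 0.0], [-0.2, 0.98, 0.0], [-0.0, -0.0, -1.0]]
contact_force: [0.3, -0.1, 3.5]
gripper_width: 0.0319
```

```bash
python3 f.py
```

```text
[ 0.255  0.303  3.509  0.098 -0.206  0.059] [0.47  0.366 0.493 0.025 0.025 0.023] [0.518 0.005 0.103] 20.45
```

jog_arm([
  [0,0,0.5,0,0,0],
  [0,0,1,0,0,0],
  [0,0,1,0,0,0],
])

```text
clock: 20.82
eef_pos: [0.5178, 0.0053, 0.1021]
eef_rot: [[-0.98, -0.2, 0.0], [-0.2, 0.98, 0.0], [-0.0, -0.0, -1.0]]
contact_force: [0.5, -0.7, 5.0]
gripper_width: 0.0317
```

```bash
python3 f.py
```

```text
[ 0.173  0.347  5.096  0.166 -0.129  0.109] [0.277 0.732 0.717 0.031 0.024 0.009] [0.518 0.005 0.102] 21.025
```

jog_arm([
  [0,0,0.7,0,0,0],
  [0,0,1.4,0,0,0],
  [0,0,1.4,0,0,0],
])

```text
clock: 21.4
eef_pos: [0.5178, 0.0053, 0.101]
eef_rot: [[-0.98, -0.2, 0.0], [-0.2, 0.98, -0.0], [-0.0, -0.0, -1.0]]
contact_force: [-0.4, -0.5, 7.4]
gripper_width: 0.0319
```

```bash
python3 f.py
```

```text
[-0.884 -0.308  7.352  0.151  0.039  0.14 ] [0.489 0.359 0.381 0.029 0.008 0.027] [0.518 0.005 0.101] 21.6
```

jog_arm([
  [0,0,0.5,0,0,0],
  [0,0,1,0,0,0],
  [0,0,1,0,0,0],
])

```text
clock: 21.98
eef_pos: [0.5178, 0.0053, 0.1003]
eef_rot: [[-0.98, -0.2, 0.001], [-0.2, 0.98, -0.0], [-0.0, -0.0, -1.0]]
contact_force: [-1.9, 0.0, 10.3]
gripper_width: 0.0321
```

```bash
python3 f.py;  python3 -c "
import cv2
s=cv2.imread('pics/last.png');cv2.imwrite('pics/zm.png',cv2.resize(s[160:220,340:400],None,fx=10,fy=10,interpolation=2))"
```

```text
[-1.932 -0.187 10.104  0.124  0.186  0.171] [0.474 0.396 0.544 0.019 0.018 0.035] [0.518 0.005 0.1  ] 22.175
```

View pics/zm.png

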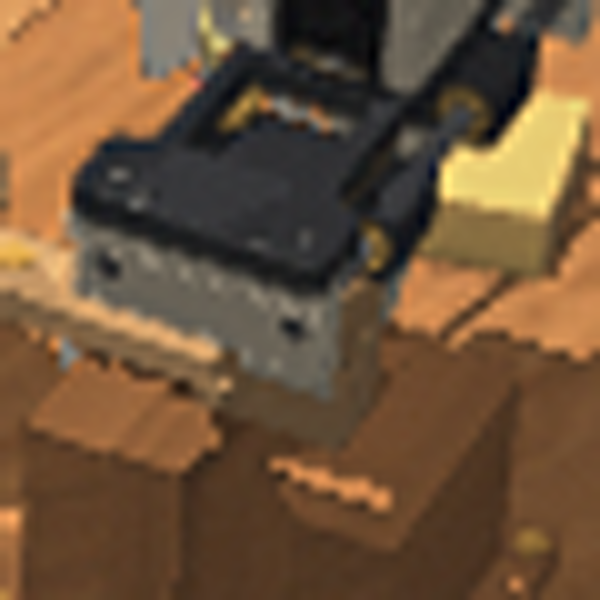

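jog_arm([
  [0.3,0,0.5,0,0,0],
  [0.3,0,1,0,0,0],
  [0.3,0,1,0,0,0],
])

```text
clock: 22.55
eef_pos: [0.5179, 0.0052, 0.0997]
eef_rot: [[-0.98, -0.2, 0.001], [-0.2, 0.98, -0.0], [-0.001, -0.0, -1.0]]
contact_force: [-1.8, 0.2, 12.5]
gripper_width: 0.0318
```

```bash
python3 f.py
```

```text
[-1.884 -0.263 12.867  0.169  0.226  0.216] [0.54  0.253 0.367 0.033 0.025 0.021] [0.518 0.005 0.1  ] 22.75
```

jog_arm([
  [0.3,0,0.4,0,0,0],
  [0.3,0,0.8,0,0,0],
  [0.3,0,0.8,0,0,0],
])

```text
clock: 23.12
eef_pos: [0.5179, 0.0052, 0.0993]
eef_rot: [[-0.98, -0.2, 0.002], [-0.2, 0.98, -0.0], [-0.002, -0.001, -1.0]]
contact_force: [-1.7, 0.8, 14.9]
gripper_width: 0.0318
```

```bash
python3 f.py
```

```text
[-1.981  0.449 14.865  0.238  0.265  0.241] [0.584 0.335 0.402 0.022 0.008 0.018] [0.518 0.005 0.099] 23.325
```

jog_arm([
  [0,0,-0.8,0,0,0],
  [0,0,-1.6,0,0,0],
  [0,0,-1.6,0,0,0],
])

```text
clock: 23.7
eef_pos: [0.5178, 0.0052, 0.0993]
eef_rot: [[-0.98, -0.2, 0.001], [-0.2, 0.98, 0.0], [-0.001, -0.0, -1.0]]
contact_force: [5.1, 1.0, 0.7]
gripper_width: 0.0318
```

```bash
python3 f.py
```

```text
[ 5.191  0.046  0.185  0.161 -0.931  0.253] [0.282 0.381 0.626 0.049 0.077 0.042] [0.518 0.005 0.099] 23.9
```

jog_arm([
  [0,0,0,0,0,0],
  [0,0,0,0,0,0],
  [0,0,0,0,0,0],
  [0,0,0,0,0,0],
  [0,0,0,0,0,0],
], hand=65)

```text
clock: 24.52
eef_pos: [0.5171, 0.0052, 0.0994]
eef_rot: [[-0.98, -0.2, -0.0], [-0.2, 0.98, 0.0], [0.0, 0.0, -1.0]]
contact_force: [-0.5, -0.3, 0.2]
gripper_width: 0.0597
```

```bash
python3 f.py
```

```text
[-0.19  -0.054  0.076  0.051  0.013 -0.01 ] [0.198 0.508 0.339 0.015 0.033 0.014] [0.517 0.005 0.099] 24.725
```

jog_arm([
  [0,0,-10,0,0,0],
  [0,0,-30,0,0,0],
  [0,0,-50,0,0,0],
  [0,0,-60,0,0,0],
  [0,0,-60,0,0,0],
])

```text
clock: 25.35
eef_pos: [0.5176, 0.0052, 0.1602]
eef_rot: [[-0.98, -0.2, 0.002], [-0.2, 0.98, -0.0], [-0.002, -0.0, -1.0]]
contact_force: [-0.0, -0.2, 0.2]
gripper_width: 0.0598
```

```bash
python3 f.py;  python3 - <<'E'
from ov import *
s=cv2.imread('pics/last.png');im=cv2.resize(s[150:220,330:400],None,fx=8,fy=8,interpolation=2)
yaw=np.arctan2(.2,.98);ex=np.array([np.cos(yaw),np.sin(yaw),0]);ey=np.array([-ex[1],ex[0],0])
tcp=np.array([.5178,.0052,.0993]);c=tcp+[0,0,.031]
P=[c+a*.013*ex+b*.016*ey for a,b in((1,1),(1,-1),(-1,-1),(-1,1))]
Q=(proj('scene',P)-[330,150]+.5)*8
cv2.polylines(im,[np.int32(Q)],True,(255,0,255),1)
cv2.imwrite('pics/zn.png',im)
E
```

```text
[-0.218 -0.004 -0.494  0.025  0.017  0.004] [0.279 0.299 0.507 0.017 0.019 0.018] [0.517 0.005 0.159] 25.55
```

View pics/zn.png

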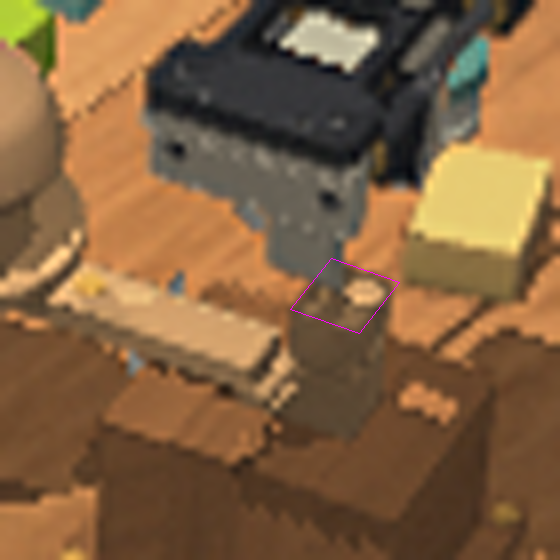

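jog_arm([
  [0,0,0,0,0,0],
  [0,0,0,0,0,0],
  [0,0,0,0,0,0],
  [0,0,0,0,0,0],
  [0,0,0,0,0,0],
  [0,0,0,0,0,0],
  [0,0,0,0,0,0],
  [0,0,10,0,0,0],
  [0,0,20,0,0,0],
  [0,0,25,0,0,0],
  [0,0,25,0,0,0],
], hand=0)

```text
clock: 26.92
eef_pos: [0.5169, 0.0052, 0.1338]
eef_rot: [[-0.98, -0.2, -0.001], [-0.2, 0.98, 0.0], [0.001, 0.0, -1.0]]
contact_force: [0.5, -0.8, 0.0]
gripper_width: 0.0002
```

```bash
python3 f.py
```

```text
[-0.082 -0.194 -0.275  0.055  0.011 -0.004] [0.779 0.582 0.625 0.037 0.022 0.02 ] [0.517 0.005 0.135] 27.125
```

jog_arm([
  [0,0,1,0,0,0],
  [0,0,2,0,0,0],
  [0,0,3,0,0,0],
  [0,0,4,0,0,0],
  [0,0,4,0,0,0],
])

```text
clock: 27.75
eef_pos: [0.5172, 0.0052, 0.1303]
eef_rot: [[-0.98, -0.2, -0.0], [-0.2, 0.98, 0.0], [0.0, 0.0, -1.0]]
contact_force: [0.3, 0.9, 0.7]
gripper_width: 0.0004
```

jog_arm([
  [0,0,0.7,0,0,0],
  [0,0,1.4,0,0,0],
  [0,0,1.4,0,0,0],
])

```text
clock: 28.12
eef_pos: [0.5173, 0.0052, 0.1299]
eef_rot: [[-0.98, -0.2, 0.001], [-0.2, 0.98, -0.0], [-0.001, -0.0, -1.0]]
contact_force: [-2.1, 1.4, 8.2]
gripper_width: 0.0002
```

```bash
python3 f.py
```

```text
[-2.088 -0.252  7.414  0.086  0.484 -0.006] [0.305 0.584 0.754 0.014 0.009 0.028] [0.517 0.005 0.13 ] 28.325
```

jog_arm([
  [0,0,0.4,0,0,0],
  [0,0,0.8,0,0,0],
  [0,0,0.8,0,0,0],
])

```text
clock: 28.7
eef_pos: [0.5174, 0.0052, 0.1298]
eef_rot: [[-0.98, -0.2, 0.001], [-0.2, 0.98, -0.0], [-0.001, -0.0, -1.0]]
contact_force: [-4.0, 0.4, 12.4]
gripper_width: 0.0005
```

```bash
python3 f.py
```

```text
[-4.533  0.344 12.596  0.081  0.778 -0.03 ] [0.693 0.233 0.24  0.02  0.004 0.016] [0.517 0.005 0.13 ] 28.9
```

jog_arm([
  [0.3,0,0.3,0,0,0],
  [0.5,0,0.5,0,0,0],
  [0.5,0,0.5,0,0,0],
])

```text
clock: 29.28
eef_pos: [0.5173, 0.0051, 0.1297]
eef_rot: [[-0.98, -0.2, 0.003], [-0.2, 0.98, -0.0], [-0.003, -0.001, -1.0]]
contact_force: [-3.9, 0.5, 14.3]
gripper_width: 0.0005
```

```bash
python3 f.py
```

```text
[-3.792  0.911 14.697  0.141  0.738 -0.011] [0.333 0.473 0.626 0.03  0.029 0.047] [0.517 0.005 0.13 ] 29.475
```

jog_arm([
  [0,0,-2,0,0,0],
  [0,0,-10,0,0,0],
  [0,0,-40,0,0,0],
  [0,0,-75,0,0,0],
  [0,0,-90,0,0,0],
  [0,0,-90,0,0,0],
])

```text
clock: 30.22
eef_pos: [0.517, 0.005, 0.2182]
eef_rot: [[-0.98, -0.2, 0.002], [-0.2, 0.98, -0.0], [-0.001, -0.0, -1.0]]
contact_force: [-1.3, -0.9, -0.9]
gripper_width: 0.0003
```

```bash
python3 f.py;  python3 - <<'E'
from ov import *
s=cv2.imread('pics/last.png');im=cv2.resize(s[120:300,260:420],None,fx=3.3,fy=3.3,interpolation=2)
cv2.imwrite('pics/zo.png',im)
E
```

```text
[ 0.081 -0.035 -0.4    0.045  0.019  0.006] [0.309 0.975 0.522 0.021 0.018 0.02 ] [0.516 0.005 0.216] 30.425
```

View pics/zo.png

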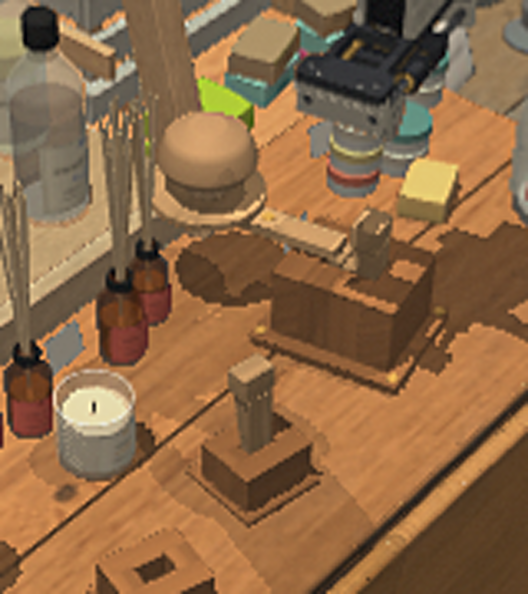

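The picture shows the key upright in the gap (about (372,192) px), with the slim key, candle and soap in place. The gripper is clear of everything.

```bash
python3 -c "
from cell import *
print(finish_job())"
```

```text
the job is handed in; nothing more can be done
None
```

I took the thicker key from its rest, set it thin end down in the gap with its flat face to the front cheek, and pressed it down to about 15 N. I then let go and handed the job in at about 30 s.

**Tightness:** I pressed again on top of the head with the fingers shut. The key stood against 14.7 N and sank no more than about 0.5 mm. The highest downward push I read was about 15 N, well under 20 N.

**Depth:** The tip sits about 64 mm below the mouth. The shut fingers met the head at the height I had worked out, so the key had not slipped in the grip.

**Final picture:** The key stands upright. The slim key, candle and soap show no sign of having moved. The tape, heart, cup and bowl were outside that last close-up, and the arm never went low near them.

**What did not agree or could not be checked:**
- The two cameras disagreed by 2 to 4 mm on where the foot stands, so I found the cheek by touch.
- The sideways force reached about 5 N while seating the key and again while easing off before letting go.
- The squeeze between key and foot cannot be read directly. I judge it only from the push the key held.

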